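# Scoop the pineapple chunks into the sample pot

## Robot

A 7-joint arm with a two-finger parallel gripper is mounted at the origin on a cart in front of the work surface, level with it; the furniture and walls round the work are solid. World frame = base frame: x ahead of the robot, y to its left, z up, the work surface at z = 0. Lengths are in m, angles in rad, forces in N, time in s.
With the tool pointing down it reaches from about 0.35 to 0.775 m from the base axis. Payload 3.1 kg.
Tool frame: the origin (TCP) lies where the fingers leave the gripper's body, on its centre line; the fingertips stand 73 mm ahead of it and the grasp point (between the pads) lies 54 mm ahead of it; z points along the fingers, y is the line along which they close (so a half turn about z gives the same grasp; the last joint's range is limited). The gripper opens to 85 mm and grips with 20 to 120 N. Pads are 22 mm wide; open, the fingers measure 114 mm over their backs; the gripper's body (76 mm by 85 mm) begins 54 mm behind the grasp point. The pads swing forward as they close: fully open they stand 13 mm farther back than shut.
Start: joints at [1.094, 0.311, 0.014, 1.512, -0.004, 1.319, -0.027], TCP at [0.232, -0.499, 0.304] pointing down, gripper open.
Joint ranges: [-2.7, 2.7], [-0.3, 1.91], [-1.27, 1.3], [0.12, 2.57], [-1.44, 4.58], [0.2, 2.03], [-3.05, 3.05]. Speed limits (rad/s): [2.79, 2.79, 3.14, 3.14, 3.14, 3.14, 3.14].

## Interface

Orientations are given as [roll, pitch, yaw] about the fixed x, y, z axes, in that order (R = Rz(yaw) Ry(pitch) Rx(roll)).
In Python, from station import * gives the robot as it stands. The module is installed in compiled form; this text tells all that it offers.
- The arm moves only by the tool apply_moves, never from a script. Its argument "plan" is a list that holds one entry, the list of rows, each a list of 7 numbers: the finger opening in cm, from 0 to 8.54, then the shift along the world's x, y, z in cm, then the turn, a rotation vector about the world's x, y, z in rad. A call has 1 to 10 rows; each row is the pose to reach, as a shift and turn from the pose commanded when the call began; what a row does not reach only later rows make up. A row lasts 1/8 s, in which the tool goes at most 62.5 mm and 10.7 degrees, less where a joint would pass 70% of its speed; a pose out of reach is approached as far as the arm can. A call with a gripper value outside its range is refused whole. The fingers move at their own pace and stop on an object; "newtons" is the grip in N (left out, the last holds). Time passes only in rows, so rows that repeat a pose let the fingers close. It gives the time, the measured TCP pose, the force, the opening and the grip force at its end, in the units of the state.
- read_state(): the state, without advancing time (a new reading comes with each control period).
- grab_frame(name): name is "scene" or "side" or "wrist"; returns the picture (400x640x3 uint8, red, green, blue); there is no depth.
- camera_info(name): a dict with "camera_matrix" (3x3 intrinsics, pixels), "pose" (4x4, takes a point from camera to world coordinates); the wrist camera has in their place "hand_eye" (4x4, takes a point from camera to tool coordinates, whose origin is the TCP and whose axes are the flange's). Camera axes: x right, y up, looking along -z (the intrinsics and any distortion apply to the point x, -y, -z); pixel columns grow to the right and rows downward; lengths in m; the calibration is good to about 2 mm. The wrist camera is an equidistant fisheye: a pixel r from the principal point sees the ray r / f radians off the axis. A picture is of the moment at which its call begins: read the wrist's pose just before it. camera_info takes no time and is no camera call.
- finish_job(): hands the job in; it is judged then, once.
Trained networks look in the newest picture that a camera, given by its name, has taken for a name from the list of things; names that differ only in an ending like _2 or _b are one class to them, and where a whole thing is asked for, a point or a joint stands for the part that bears it (a point fixed in the world has none). Each returns a list of dicts, best first, with "p" (0 to 1); they miss things now and then, are a little off and sometimes report something else, mostly with a low value. They report only what shows in the picture. A call takes as long as a camera call.
- boxes_of(camera, query): "box" ([centre column, centre row, width, height] in pixels, round what is visible of it).
- pinpoint(camera, query): "position" ([column, row] in pixels: a listed point, or the origin of a listed thing).
The state is a dict: "clock": time; "joint_pos": joint angles; "qvel": joint speeds; "effort": joint torques, N m; "tcp_pos": TCP position; "ee_rot": TCP orientation; "contact_force": force on the tool from outside, world axes, zero at the start; "torque": the same for the moment, N m; "finger_gap": finger opening in m; "grip_force": force on a finger pad.
Only numpy, scipy, OpenCV 4.12 (cv2) and the standard library are available. Lean on these libraries where they do the work, as an engineer would, in place of code of your own. Each camera call takes 0.05 s, during which the arm holds its last target. There are 200 camera calls.

## Task

Use the blue hand scoop to scoop up the four yellow pineapple chunks from the white tray and tip all of them into the green sample pot, without ever touching the fruit with the gripper's fingers. Then lay the scoop back down in the tray, the right way up and flat on its base, and leave the green pot standing upright on the table.

Things in the scene. Friction and masses are not known exactly. Their poses are not given: they have to be found in the camera images.
- tray: White tray, fixed to the table. Inside 280 mm long (its x) by 104 mm wide (its y), inner corners rounded to radius 28 mm; walls 3 mm thick, rim 40 mm above the table; floor 3 mm thick. Origin: centre of the underside, on the table. The chunks start in its +x half, the scoop in its -x half with its lip toward +x.
- scoop: Blue scoop, loose, 103 mm long, 92 wide, 0.14 kg, open front. Origin on the flat base below the grip point, z up; x to the bevelled lip at x=+55 mm. Floor 3 mm; rear wall x=-48, side walls 3 mm, to y=+-46, 42 mm high at the rear, 26 mm at x=+30, ending at x=+36. Handle bar along x above the pan, x=-60 to +35 mm, 18 mm wide (y), 22 high, centred 78 mm above the base, joined to the rear wall.
- scoop_lip (a point): Middle of the scoop's front lip edge (55 mm ahead of the scoop's origin, on its base plane; lip corners rounded, radius 22 mm). Axes as the scoop's.
- scoop_grip (a point): The point to grasp on the scoop: centre of its handle bar, 78 mm above the base; fingers close on the 18 mm width, along the scoop's y axis. Axes as the scoop's.
- chunk_0: Yellow pineapple chunk, a wedge about 30 x 27 x 24 mm with softened edges, 18 g, wet and slippery (friction about 0.3). Origin at its centre, 12 mm above the tray's floor at the start.
- chunk_1: Yellow pineapple chunk, a wedge about 30 x 27 x 24 mm with softened edges, 18 g, wet and slippery (friction about 0.3). Origin at its centre, 12 mm above the tray's floor at the start.
- chunk_2: Yellow pineapple chunk, a wedge about 30 x 27 x 24 mm with softened edges, 18 g, wet and slippery (friction about 0.3). Origin at its centre, 12 mm above the tray's floor at the start.
- chunk_3: Yellow pineapple chunk, a wedge about 30 x 27 x 24 mm with softened edges, 18 g, wet and slippery (friction about 0.3). Origin at its centre, 12 mm above the tray's floor at the start.
- green_pot: Green round open pot that takes the sample: 90 mm high, outer rim diameter 124 mm, narrowing to 99 mm at the base, wall 3 mm, floor 5 mm thick; loose, 0.25 kg. Origin: centre of the underside; z up.
- red_pot: Red pot of the same shape and size, for rejects (a brown chunk lies in it). It may stand on either side of the green one. Origin: centre of the underside; z up.

How it is judged:
By the outcome, as a careful person would: the job done as asked, in the order asked, and still so for the second after the job is handed in, with the robot touching nothing.
It also fails if it takes over 61 s, if anything falls off the work surface, if the arm or the gripper's body presses on something with over 40 N, if the wrist force passes 120 N, or if a joint passes its speed limit or range.

## Working session

There is one attempt and no reset: what is moved stays moved. The work goes in short steps, Python scripts to look and compute and a tool call to move; the robot and the scene stay as the last step left them, time stands still between calls to the robot, and variables do not carry over. Pictures are saved under pics/ and viewed, at most 10 in all, crops included, and the job is handed in when it is done.

Besides the shell and the picture viewer there is one more tool, called after ">>>" as name(argument=value, ...), one argument or row to a line, values as JSON. apply_moves: Moves the arm, as the interface text tells. Its arguments: {"type":"object","properties":{"plan":{"type":"array"},"newtons":{"type":"number"}},"required":["plan"]}

```bash
mkdir -p pics
cat > h.py <<'E'
from station import *
import numpy as np, cv2
from scipy.spatial.transform import Rotation as R
def ray(cam,px):
    ci=camera_info(cam);K=np.array(ci["camera_matrix"]);P=np.array(ci["pose"])
    d=ci.get("distortion")
    u=cv2.undistortPoints(np.array([[px]],float),K,np.array(d,float) if d is not None else None)[0,0]
    return P[:3,3],P[:3,:3]@np.array([u[0],-u[1],-1])
def onz(cam,px,z):
    o,d=ray(cam,px);return o+d*(z-o[2])/d[2]
def tri(p1,p2,c1="scene",c2="side"):
    A=np.zeros((3,3));b=np.zeros(3)
    for c,p in((c1,p1),(c2,p2)):
        o,d=ray(c,p);d=d/np.linalg.norm(d);M=np.eye(3)-np.outer(d,d);A+=M;b+=M@o
    return np.linalg.solve(A,b)
def save(cam,n):
    f=grab_frame(cam);cv2.imwrite("pics/"+n,f[:,:,::-1]);return f
E
python3 - <<'E'
from h import *
np.set_printoptions(precision=3,suppress=True)
a=save("scene","a.png");b=save("side","b.png")
cv2.imwrite("pics/ab.png",cv2.resize(np.vstack([a,b])[:,:,::-1],(600,750))[:,:] if 0 else np.vstack([a,b])[:,:,::-1])
for c in("scene","side"):
    ci=camera_info(c);print(c,[k for k in ci],np.array(ci["camera_matrix"]).round(0).tolist(),np.array(ci["pose"]))
    for q in("tray","scoop","scoop_lip","scoop_grip","chunk_0","green_pot","red_pot"):
        r=pinpoint(c,q);print(c,q,[(np.round(i["position"],1).tolist(),round(i["p"],2)) for i in r][:7])
print(read_state())
E
```

```text
scene ['camera_matrix', 'pose'] [[495.0, 0.0, 314.0], [0.0, 495.0, 198.0], [0.0, 0.0, 1.0]] [[-0.812  0.336 -0.477 -0.057]
 [-0.583 -0.491  0.647  0.696]
 [-0.017  0.803  0.595  0.783]
 [ 0.     0.     0.     1.   ]]
scene tray [([248.5, 278.9], 0.72)]
scene scoop [([233.2, 292.4], 0.6)]
scene scoop_lip [([253.2, 277.2], 0.79), ([287.6, 259.9], 0.44)]
scene scoop_grip [([226.5, 268.4], 0.78)]
scene chunk_0 [([277.7, 247.7], 0.72), ([288.1, 260.7], 0.68), ([258.7, 258.1], 0.66), ([274.3, 266.8], 0.63)]
scene green_pot [([325.1, 201.9], 0.69), ([274.4, 267.8], 0.4)]
scene red_pot [([381.2, 164.4], 0.65), ([327.1, 205.6], 0.58)]
side ['camera_matrix', 'pose'] [[414.0, 0.0, 316.0], [0.0, 414.0, 197.0], [0.0, 0.0, 1.0]] [[-0.968  0.113 -0.225  0.258]
 [-0.252 -0.409  0.877  0.953]
 [ 0.007  0.905  0.424  0.597]
 [ 0.     0.     0.     1.   ]]
side tray [([293.7, 277.2], 0.68)]
side scoop [([284.4, 285.3], 0.68)]
side scoop_lip [([295.7, 270.5], 0.58)]
side scoop_grip [([283.8, 258.7], 0.73)]
side chunk_0 [([312.5, 260.4], 0.55), ([300.9, 253.1], 0.54), ([296.6, 256.3], 0.4)]
side green_pot [([323.4, 219.4], 0.57)]
side red_pot [([338.0, 184.2], 0.68)]
{'clock': 0.8, 'joint_pos': array([ 1.094,  0.311,  0.014,  1.511, -0.004,  1.319, -0.027]), 'qvel': array([ 0.001, -0.001, -0.   ,  0.001, -0.001, -0.   , -0.   ]), 'effort': array([  0.   , -37.976,   0.146, -23.085,   0.012,   0.002,   0.   ]), 'tcp_pos': array([ 0.232, -0.499,  0.304]), 'ee_rot': array([3.141, 0.   , 0.435]), 'contact_force': array([-0.47 , -0.828, -0.079]), 'torque': array([ 0.025,  0.013, -0.029]), 'grip_force': 0.0, 'finger_gap': 0.08574348276493805}
```

View pics/a.png

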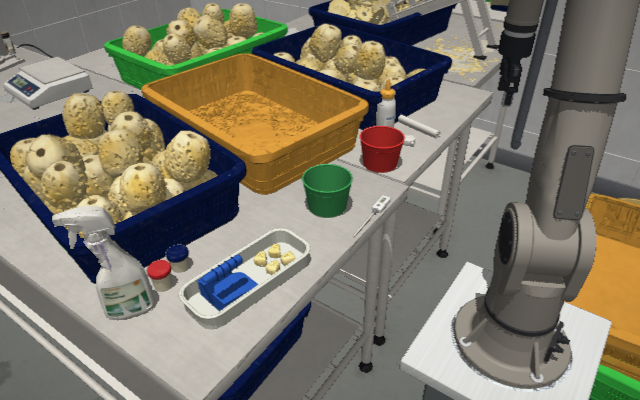

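View pics/b.png

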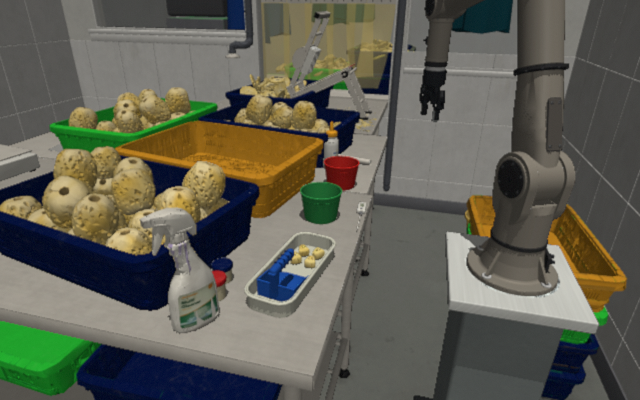

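The scene view shows the tray at about (245,278), with the scoop (230,285) in its near half and four chunks around (274,258). The green pot is at (327,190) and the red at (382,148); the side view agrees.

Run:
```python
from h import *
np.set_printoptions(precision=4,suppress=True)
P={"tray":(0,(248.5,278.9),(293.7,277.2)),"scoop":(.003,(233.2,292.4),(284.4,285.3)),"lip":(.003,(253.2,277.2),(295.7,270.5)),"grip":(.081,(226.5,268.4),(283.8,258.7)),"green":(0,(325.1,201.9),(323.4,219.4)),"red":(0,(381.2,164.4),(338,184.2))}
for k,(z,a,b) in P.items(): print(k,onz("scene",a,z),onz("side",b,z),tri(a,b))
for p in((277.7,247.7),(288.1,260.7),(258.7,258.1),(274.3,266.8)): print("c",onz("scene",p,.015))
for p in((312.5,260.4),(300.9,253.1),(296.6,256.3)): print("cs",onz("side",p,.015))
a=cv2.imread("pics/a.png");b=cv2.imread("pics/b.png")
# pot rims: colour masks -> ellipse outline; scoop mask
for n,im,c in(("scene",a,"a"),("side",b,"b")):
    h=cv2.cvtColor(im,cv2.COLOR_BGR2HSV)
    m=cv2.inRange(h,(60,100,30),(85,255,255)); m[:150]=0;m[300:]=0;m[:, :290]=0;m[:,400:]=0
    k,l,s,ce=cv2.connectedComponentsWithStats(m);i=1+s[1:,4].argmax();x,y,w,hh,_=s[i];print(n,"green box",s[i])
    # rim left/right extremes at z=.09
    ys,xs=np.where(l==i)
    L=onz(n,(xs.min(),ys[xs==xs.min()].mean()),.088);Rr=onz(n,(xs.max()+1,ys[xs==xs.max()].mean()),.088);print(L,Rr,(L+Rr)/2,np.linalg.norm(L-Rr))
    top=onz(n,(xs[ys==ys.min()].mean(),ys.min()),.09);print("top",top)
```

```text
tray [0.5154 0.1661 0.    ] [0.5112 0.1731 0.    ] [ 0.5149  0.1659 -0.0032]
scoop [0.5136 0.2161 0.003 ] [0.5214 0.2126 0.003 ] [ 0.52    0.2115 -0.0008]
lip [0.5082 0.1584 0.003 ] [0.5133 0.1497 0.003 ] [0.5087 0.159  0.0072]
grip [0.5121 0.2244 0.081 ] [0.5185 0.2192 0.081 ] [0.516  0.2219 0.0803]
green [ 0.5364 -0.1585  0.    ] [ 0.5114 -0.1306  0.    ] [ 0.52   -0.1414  0.0042]
red [ 0.5048 -0.4002  0.    ] [ 0.5239 -0.4074  0.    ] [ 0.5244 -0.4314 -0.0162]
c [0.5154 0.0636 0.015 ]
c [0.4692 0.0838 0.015 ]
c [0.5287 0.1148 0.015 ]
c [0.4823 0.1163 0.015 ]
cs [0.4804 0.1138 0.015 ]
cs [0.5177 0.0895 0.015 ]
cs [0.524  0.1065 0.015 ]
scene green box [ 302  164   50   53 2080]
[ 0.5723 -0.1097  0.088 ] [ 0.4706 -0.1816  0.088 ] [ 0.5215 -0.1456  0.088 ] 0.12448497469645353
top [ 0.5579 -0.1966  0.09  ]
side green box [ 301  182   41   42 1353]
[ 0.5817 -0.1305  0.088 ] [ 0.4627 -0.1598  0.088 ] [ 0.5222 -0.1452  0.088 ] 0.12260776020131718
top [ 0.5281 -0.208   0.09  ]
```

>>> apply_moves(
  plan=[
    [[8.5,27.8,66,2,0,0,0.985],[8.5,27.8,66,2,0,0,0.985],[8.5,27.8,66,2,0,0,0.985],[8.5,27.8,66,2,0,0,0.985],[8.5,27.8,66,2,0,0,0.985],[8.5,27.8,66,2,0,0,0.985],[8.5,27.8,66,2,0,0,0.985],[8.5,27.8,66,2,0,0,0.985],[8.5,27.8,66,2,0,0,0.985],[8.5,27.8,66,2,0,0,0.985]],
  ],
)

```text
clock: 2.05
tcp_pos: [0.4749, 0.0784, 0.3218]
ee_rot: [3.14, 0.0, 1.419]
contact_force: [2.1, -1.1, 0.6]
finger_gap: 0.085
grip_force: 0.0
```

>>> apply_moves(
  plan=[
    [[8.5,3.5,8.2,0,0,0,0],[8.5,3.5,8.2,0,0,0,0],[8.5,3.5,8.2,0,0,0,0]],
  ],
)

```text
clock: 2.42
tcp_pos: [0.5091, 0.1617, 0.3211]
ee_rot: [-3.141, -0.002, 1.425]
contact_force: [-0.9, -0.8, -0.8]
finger_gap: 0.0851
grip_force: 0.0
```

```bash
cat >> h.py <<'E'
def wray(px,st):
    ci=camera_info("wrist");K=np.array(ci["camera_matrix"]);H=np.array(ci["hand_eye"])
    u=np.array(px,float)-K[:2,2];r=np.hypot(*u);t=r/K[0,0]
    d=np.array([np.sin(t)*u[0]/r,-np.sin(t)*u[1]/r,-np.cos(t)])
    T=np.eye(4);T[:3,:3]=R.from_euler("xyz",st["ee_rot"]).as_matrix();T[:3,3]=st["tcp_pos"];M=T@H
    return M[:3,3],M[:3,:3]@d
def wz(px,st,z):
    o,d=wray(px,st);return o+d*(z-o[2])/d[2]
E
python3 - <<'E'
from h import *
np.set_printoptions(precision=4,suppress=True)
st=read_state();print(st["tcp_pos"],st["ee_rot"],st["joint_pos"],camera_info("wrist"))
save("wrist","w.png")
for q,z in(("tray",0),("scoop",.003),("scoop_lip",.003),("scoop_grip",.081),("chunk_0",.015)):
    for i in pinpoint("wrist",q): print(q,np.round(i["position"],1),round(i["p"],2),wz(i["position"],st,z))
E
```

```text
[0.5091 0.1617 0.3211] [-3.1405 -0.0018  1.4249] [ 0.1701  0.3403 -0.6783  1.5039  0.2131  1.373  -0.6679] {'camera_matrix': array([[309.7069,   0.    , 321.6416],
       [  0.    , 309.7069, 194.0731],
       [  0.    ,   0.    ,   1.    ]]), 'hand_eye': array([[-0.0002,  0.9616,  0.2744,  0.0695],
       [ 1.    ,  0.0001,  0.0002, -0.0001],
       [ 0.0002,  0.2744, -0.9616, -0.0697],
       [ 0.    ,  0.    ,  0.    ,  1.    ]])}
tray [322.  154.1] 0.63 [0.5106 0.173  0.    ]
scoop [322.2 114.2] 0.57 [0.5183 0.2233 0.003 ]
scoop_lip [320.  161.4] 0.92 [0.5068 0.1646 0.003 ]
scoop_grip [320.8 125.2] 0.71 [0.5154 0.214  0.081 ]
chunk_0 [337.7 202.6] 0.7 [0.5217 0.1109 0.015 ]
chunk_0 [334.5 229.1] 0.68 [0.5128 0.0754 0.015 ]
chunk_0 [305.  230.7] 0.64 [0.4742 0.0787 0.015 ]
chunk_0 [305.3 201.6] 0.59 [0.4811 0.1182 0.015 ]
```

View pics/w.png

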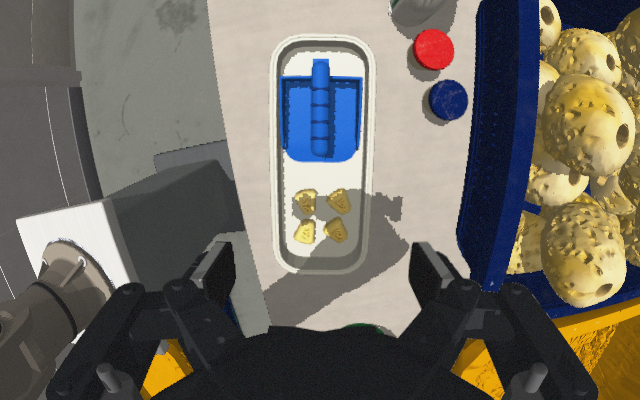

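The wrist view shows the tray upright in the picture (x 272–374, y 37–272). The scoop's rear wall is at row 78, its lip at (320,161) and its handle at (320,60–155). Four chunks lie at (305–340, 200–232), and the blue crate is well clear on the right.

```bash
cat > fit.py <<'E'
from h import *
from scipy.optimize import minimize
def proj(P,st):
    ci=camera_info("wrist");K=np.array(ci["camera_matrix"]);H=np.array(ci["hand_eye"])
    T=np.eye(4);T[:3,:3]=R.from_euler("xyz",st["ee_rot"]).as_matrix();T[:3,3]=st["tcp_pos"];M=np.linalg.inv(T@H)
    q=P@M[:3,:3].T+M[:3,3];x,y,z=q[:,0],-q[:,1],-q[:,2];h=np.hypot(x,y);t=np.arctan2(h,z)*K[0,0]
    return np.c_[K[0,2]+t*x/h,K[1,2]+t*y/h]
def rr(L,W,r,n=60):
    out=[]
    for sx,sy,a0 in((1,1,0),(-1,1,90),(-1,-1,180),(1,-1,270)):
        a=np.radians(np.linspace(a0,a0+90,15));out.append(np.c_[sx*(L/2-r)+r*np.cos(a),sy*(W/2-r)+r*np.sin(a)])
    p=np.vstack(out+[out[0][:1]]);d=np.r_[0,np.cumsum(np.hypot(*np.diff(p,axis=0).T))];s=np.linspace(0,d[-1],400)
    return np.c_[np.interp(s,d,p[:,0]),np.interp(s,d,p[:,1])]
def place(p,z,v):
    c,s=np.cos(v[2]),np.sin(v[2]);return np.c_[v[0]+c*p[:,0]-s*p[:,1],v[1]+s*p[:,0]+c*p[:,1],np.full(len(p),z)]
E
python3 - <<'E'
from fit import *
st=read_state();im=cv2.imread("pics/w.png")
g=cv2.GaussianBlur(cv2.cvtColor(im,cv2.COLOR_BGR2GRAY).astype(np.float32),(0,0),1)
G=np.hypot(cv2.Sobel(g,5,1,0),cv2.Sobel(g,5,0,1));G=np.minimum(G,60);G=cv2.GaussianBlur(G,(0,0),1.2)
cs=[(rr(.28,.104,.028),.04),(rr(.286,.11,.031),.04)]
def f(v): return -sum(cv2.remap(G,*(a.astype(np.float32)[:,None] for a in proj(place(p,z,v),st).T),1).mean() for p,z in cs)
best=min((minimize(f,[.511+dx,.168+dy,-1.717+a],method="Nelder-Mead",options=dict(initial_simplex=np.array([.511+dx,.168+dy,-1.717+a])+np.array([[0,0,0],[.004,0,0],[0,.004,0],[0,0,.02]]))) for dx in(-.006,0,.006) for dy in(-.008,0,.008) for a in(-.03,0,.03)),key=lambda r:r.fun)
print(best.x,best.fun)
# scoop: rear top corners and lip from the blue mask
h=cv2.cvtColor(im,cv2.COLOR_BGR2HSV);m=cv2.inRange(h,(100,120,40),(125,255,255));m[:, :265]=0;m[:,385:]=0
k,l,s,_=cv2.connectedComponentsWithStats(m);i=1+s[1:,4].argmax();print(s[i]);ys,xs=np.where(l==i)
for r in(60,64,70,80,90,100,120,140,150,155,159): 
    q=xs[ys==r]
    if len(q):print(r,q.min(),q.max())
o=im.copy()
for p,z in cs:
    for q in proj(place(p,z,best.x),st):cv2.circle(o,tuple(int(round(a)) for a in q),0,(0,0,255),-1)
cv2.imwrite("pics/fit.png",cv2.resize(o[20:290,240:400],None,fx=2.2,fy=2.2,interpolation=0))
for c in range(4):
    for a in(-1.717,):pass
x=best.x;
for c in((.5217,.1109),(.5128,.0754),(.4742,.0787),(.4811,.1182)):
    d=np.array(c)-x[:2];print(R.from_euler("z",-x[2]).as_matrix()[:2,:2]@d)
# scoop fit by handle-bar top edges & ray of handle rear/front
print("lip",wz((320.5,161.5),st,.003),"handle rear top",wz((320,59),st,.092), "rear wall top corners",wz((282,78),st,.045),wz((362,78),st,.045))
E
```

```text
Traceback (most recent call last):
  File "fit.py", line 4, in proj
    ci=camera_info("wrist");K=np.array(ci["camera_matrix"]);H=np.array(ci["hand_eye"])
ValueError: time passes only in moves, steps and waits
```

Cache camera_info.

```bash
sed -i 's/^import numpy.*/&\nimport functools,station\ncamera_info=functools.lru_cache(None)(station.camera_info)/' h.py
cat > t.py <<'E'
from fit import *
st=read_state();im=cv2.imread("pics/w.png")
g=cv2.GaussianBlur(cv2.cvtColor(im,cv2.COLOR_BGR2GRAY).astype(np.float32),(0,0),1)
G=np.hypot(cv2.Sobel(g,5,1,0),cv2.Sobel(g,5,0,1));G=np.minimum(G,60);G=cv2.GaussianBlur(G,(0,0),1.2)
cs=[(rr(.28,.104,.028),.04),(rr(.286,.11,.031),.04)]
def f(v): return -sum(cv2.remap(G,*(a.astype(np.float32)[:,None] for a in proj(place(p,z,v),st).T),1).mean() for p,z in cs)
best=min((minimize(f,[.511+dx,.168+dy,-1.717+a],method="Nelder-Mead",options=dict(initial_simplex=np.array([.511+dx,.168+dy,-1.717+a])+np.array([[0,0,0],[.004,0,0],[0,.004,0],[0,0,.02]]))) for dx in(-.006,0,.006) for dy in(-.008,0,.008) for a in(-.03,0,.03)),key=lambda r:r.fun)
print(best.x,best.fun)
h=cv2.cvtColor(im,cv2.COLOR_BGR2HSV);m=cv2.inRange(h,(100,120,40),(125,255,255));m[:, :265]=0;m[:,385:]=0
k,l,s,_=cv2.connectedComponentsWithStats(m);i=1+s[1:,4].argmax();print(s[i]);ys,xs=np.where(l==i)
for r in(60,64,70,80,90,100,120,140,150,155,159): 
    q=xs[ys==r]
    if len(q):print(r,q.min(),q.max())
o=im.copy()
for p,z in cs:
    for q in proj(place(p,z,best.x),st):cv2.circle(o,tuple(int(round(a)) for a in q),0,(0,0,255),-1)
cv2.imwrite("pics/fit.png",cv2.resize(o[20:290,240:400],None,fx=2.2,fy=2.2,interpolation=0))
x=best.x
for c in((.5217,.1109),(.5128,.0754),(.4742,.0787),(.4811,.1182)):
    d=np.array(c)-x[:2];print(R.from_euler("z",-x[2]).as_matrix()[:2,:2]@d)
print("lip",wz((320.5,161.5),st,.003),"handle rear top",wz((320,59),st,.092), "rear wall top corners",wz((282,78),st,.045),wz((362,78),st,.045))
E
python3 t.py
```

```text
[ 0.50420907  0.16378303 -1.72670461] -90.79476928710938
[ 279   59   84  103 6999]
60 313 328
64 313 328
70 312 328
80 279 361
90 279 361
100 279 361
120 279 360
140 281 358
150 286 355
155 289 352
159 293 347
[0.04952566 0.02549032]
[0.08597704 0.02221062]
[ 0.08871078 -0.01643361]
[ 0.04861846 -0.01575076]
lip [0.5079972  0.15876474 0.003     ] handle rear top [0.52558852 0.27298711 0.092     ] rear wall top corners [0.48189247 0.26615948 0.045     ] [0.56906122 0.25265955 0.045     ]
```

View pics/fit.png

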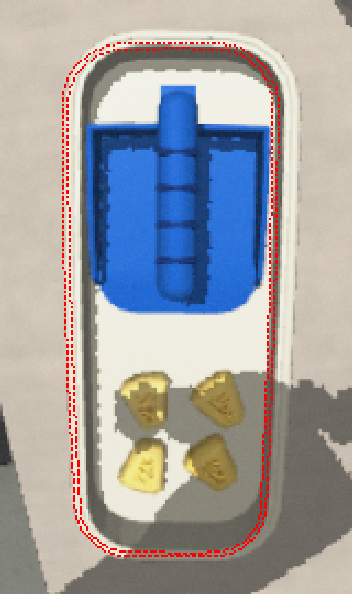

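The fitted outline sits left of the true tray rim, which shows a wider flange. I'll refit the outer edge with a free flange width.

```bash
cat > t2.py <<'E'
from fit import *
st=read_state();im=cv2.imread("pics/w.png")
g=cv2.GaussianBlur(cv2.cvtColor(im,cv2.COLOR_BGR2GRAY).astype(np.float32),(0,0),1)
G=np.hypot(cv2.Sobel(g,5,1,0),cv2.Sobel(g,5,0,1));G=np.minimum(G,60);G=cv2.GaussianBlur(G,(0,0),1.2)
def curves(v): return [(rr(.28,.104,.028),.04),(rr(.28+2*v[3],.104+2*v[3],.028+v[3]),.04)]
def f(v): return -sum(cv2.remap(G,*(a.astype(np.float32)[:,None] for a in proj(place(p,z,v),st).T),1).mean() for p,z in curves(v))
res=[]
for dx in(-.005,0,.005):
  for dy in(-.006,0,.006):
    for a in(-.02,.01):
      for fl in(.005,.008):
        x0=np.array([.512+dx,.168+dy,-1.717+a,fl]);res.append(minimize(f,x0,method="Nelder-Mead",options=dict(initial_simplex=np.vstack([x0]+[x0+e for e in np.diag([.004,.004,.02,.002])]))))
res.sort(key=lambda r:r.fun)
for r in res[:4]:print(r.x,r.fun)
x=res[0].x;o=im.copy()
for p,z in curves(x):
    for q in proj(place(p,z,x),st):cv2.circle(o,tuple(int(round(a)) for a in q),0,(0,0,255),-1)
cv2.imwrite("pics/fit2.png",cv2.resize(o[20:290,240:400],None,fx=2.2,fy=2.2,interpolation=0))
Q=R.from_euler("z",-x[2]).as_matrix()[:2,:2]
for n,c in dict(c1=(.5217,.1109),c2=(.5128,.0754),c3=(.4742,.0787),c4=(.4811,.1182),lip=(.508,.1588),hr=(.5256,.273),rl=(.4819,.2662),rr=(.569,.2527)).items():
    print(n,Q@(np.array(c)-x[:2]))
E
python3 t2.py
```

```text
[ 5.09728621e-01  1.64422605e-01 -1.73709907e+00 -3.92985053e-04] -111.42404174804688
[ 5.09726265e-01  1.64402095e-01 -1.73709817e+00 -3.82382088e-04] -111.42196655273438
[ 5.09739272e-01  1.64426832e-01 -1.73717237e+00 -3.69141734e-04] -111.42112731933594
[ 5.08454371e-01  1.56720716e-01 -1.73614439e+00 -5.65500365e-04] -107.55488586425781
c1 [0.05080247 0.0206662 ]
c2 [0.08728598 0.01776556]
c3 [ 0.09042125 -0.02084817]
c4 [ 0.050324   -0.02058209]
lip [ 0.00583118 -0.00077402]
hr [-0.10970672 -0.00232119]
rl [-0.09576655 -0.04429263]
rr [-0.0968711   0.04384045]
```

View pics/fit2.png

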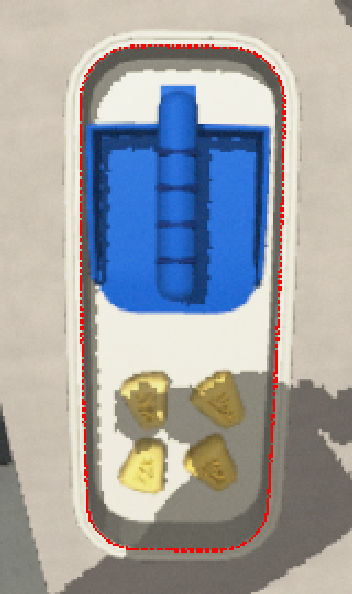

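The outline now sits on the inner rim: tray at (0.510, 0.164), yaw -1.737. The scoop is centred and the chunks lie at y = ±20 mm in the tray frame. Next is the grasp.

>>> apply_moves(
  plan=[
    [[8.5,0.7,5.1,-5,0,0,-0.007],[8.5,0.7,5.1,-10,0,0,-0.007],[8.5,0.7,5.1,-15,0,0,-0.007],[8.5,0.7,5.1,-17.5,0,0,-0.007],[8.5,0.7,5.1,-18.6,0,0,-0.007],[4,0.7,5.1,-18.6,0,0,-0.007],[1,0.7,5.1,-18.6,0,0,-0.007],[0.5,0.7,5.1,-18.6,0,0,-0.007],[0.5,0.7,5.1,-18.6,0,0,-0.007],[0.5,0.7,5.1,-18.6,0,0,-0.007]],
  ],
  newtons=80,
)

```text
clock: 3.98
tcp_pos: [0.517, 0.2104, 0.1366]
ee_rot: [3.14, -0.001, 1.413]
contact_force: [0.5, -0.8, 4.8]
finger_gap: 0.017
grip_force: 79.7
```

```bash
python3 -c "
from h import *
s=read_state();print(s)
save('scene','g.png');print([ (i['position'],i['p']) for i in pinpoint('scene','scoop_grip')])"
```

```text
{'clock': 3.975, 'joint_pos': array([ 0.02665977,  0.55570287, -0.61866195,  1.69526749,  0.37072649,
        1.00776881, -0.87904114]), 'qvel': array([-0.00191213,  0.00137585,  0.00053229, -0.00040982,  0.00156818,
        0.00096245, -0.001666  ]), 'effort': array([-7.61458115e-02, -3.79252231e+01, -6.58733368e+00, -1.73283666e+01,
        3.05741234e-02, -2.40270020e-01, -3.35559540e-02]), 'tcp_pos': array([0.51695318, 0.21035719, 0.13657009]), 'ee_rot': array([ 3.13950673e+00, -1.09674828e-03,  1.41283943e+00]), 'contact_force': array([ 0.48832749, -0.83679027,  4.81494007]), 'torque': array([-0.0719283 ,  0.15410212,  0.03269966]), 'grip_force': 79.72873091697693, 'finger_gap': 0.01702976399172757}
[([224.8, 266.7], 0.81)]
```

>>> apply_moves(
  plan=[
    [[0.5,-0.17,-0.99,0,0,0,-0.008],[0.5,-0.33,-1.97,0,0,0,-0.008],[0.5,-0.5,-2.96,0,0,0,-0.008],[0.5,-0.66,-3.94,0,0,0,-0.008],[0.5,-0.83,-4.93,0,0,0,-0.008],[0.5,-0.99,-5.92,0,0,0,-0.008],[0.5,-1.16,-6.9,0,0,0,-0.008],[0.5,-1.32,-7.89,0,0,0,-0.008],[0.5,-1.49,-8.88,0,0,0,-0.008],[0.5,-1.65,-9.86,0,0,0,-0.008]],
  ],
)

```text
clock: 5.32
tcp_pos: [0.5008, 0.1127, 0.1367]
ee_rot: [3.138, -0.004, 1.405]
contact_force: [1.5, 4.8, 7.1]
finger_gap: 0.0168
grip_force: 79.9
```

```bash
cat > look.py <<'E'
from h import *
import sys
s=read_state();print(s["clock"],s["tcp_pos"],s["ee_rot"],s["contact_force"],s["finger_gap"],s["joint_pos"].round(2))
d=s["tcp_pos"][:2]-np.array([.5097,.1644]);print("tray coords of tcp",R.from_euler("z",1.737).as_matrix()[:2,:2]@d)
f=save("scene","s.png");w=save("side","d.png")
c=[int(v) for v in sys.argv[2:10]]
A=f[c[0]:c[1],c[2]:c[3]];B=w[c[4]:c[5],c[6]:c[7]]
A,B=[cv2.resize(x[:,:,::-1],(400,400),interpolation=cv2.INTER_CUBIC) for x in(A,B)]
cv2.imwrite("pics/"+sys.argv[1],np.hstack([A,B]))
for c in("scene","side"):print(c,[(np.round(i["position"]).tolist(),round(i["p"],2)) for i in pinpoint(c,"chunk_0")])
E
python3 look.py p1.png 200 330 190 320 210 310 250 350
```

```text
5.325 [0.5007779  0.11274079 0.13666978] [ 3.13843334 -0.00414168  1.40513667] [1.46057614 4.80850353 7.11309483] 0.01684486157148841 [ 0.23  0.47 -0.63  1.82  0.33  0.95 -0.71]
tray coords of tcp [ 0.05242341 -0.00025267]
scene [([288.0, 257.0], 0.68), ([273.0, 244.0], 0.61), ([297.0, 252.0], 0.46), ([285.0, 241.0], 0.43)]
side [([322.0, 248.0], 0.47), ([299.0, 246.0], 0.44), ([318.0, 250.0], 0.44), ([305.0, 245.0], 0.39), ([313.0, 252.0], 0.36)]
```

View pics/p1.png

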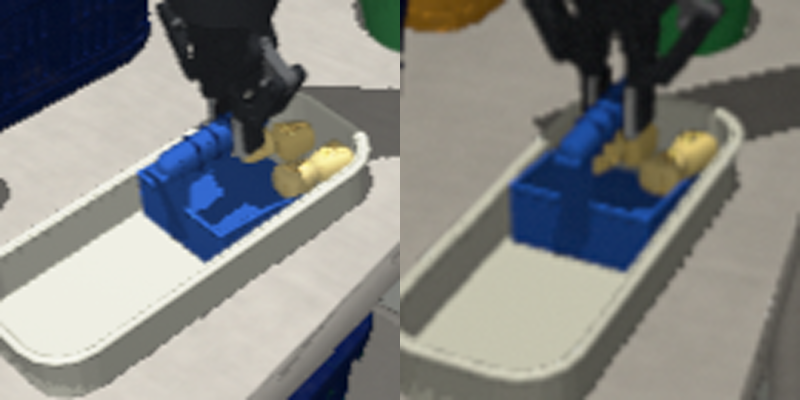

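In the scene and side crops, two chunks are already in the pan and two are ahead of it, against the end wall. I'll push the last 3 cm.

>>> apply_moves(
  plan=[
    [[0.5,-0.12,-0.69,0,0,0,0],[0.5,-0.23,-1.38,0,0,0,0],[0.5,-0.33,-1.97,0,0,0,0],[0.5,-0.41,-2.47,0,0,0,0],[0.5,-0.5,-2.96,0,0,0,0],[0.5,-0.55,-3.25,0,0,0,0],[0.5,-0.55,-3.25,0,0,0,0]],
  ],
)

```text
clock: 6.4
tcp_pos: [0.4954, 0.08, 0.1366]
ee_rot: [3.138, -0.003, 1.405]
contact_force: [1.3, 3.0, 5.8]
finger_gap: 0.0169
grip_force: 79.9
```

```bash
python3 look.py p2.png 200 330 190 320 210 310 250 350
```

```text
6.4 [0.49538226 0.08001933 0.13659975] [ 3.13835468 -0.00336836  1.40461568] [1.25455028 3.03567229 5.8131753 ] 0.01686270147495308 [ 0.29  0.45 -0.63  1.85  0.32  0.94 -0.64]
tray coords of tcp [ 0.08558662 -0.00016055]
scene [([378.0, 164.0], 0.57), ([286.0, 256.0], 0.55), ([279.0, 243.0], 0.41), ([291.0, 244.0], 0.41), ([299.0, 254.0], 0.4)]
side [([322.0, 249.0], 0.61), ([303.0, 245.0], 0.57), ([320.0, 250.0], 0.5), ([311.0, 245.0], 0.47)]
```

View pics/p2.png

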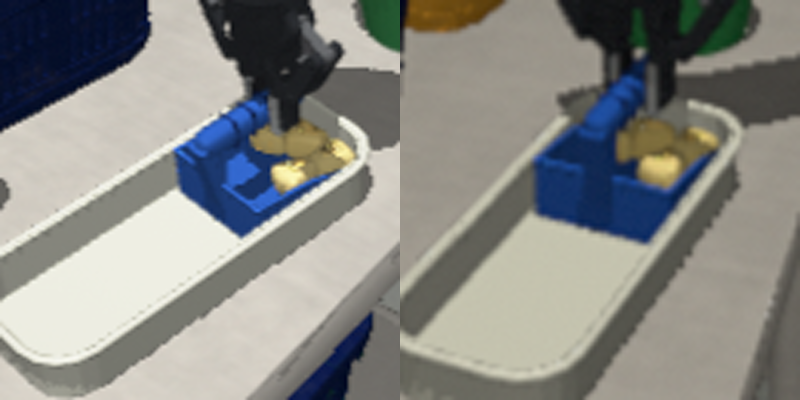

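All four chunks look to be in or on the pan, with the lip about 2 mm from the end wall. Next I'll nudge forward, tilt the lip up about the rear edge, and lift.

>>> apply_moves(
  plan=[
    [[0.5,-0.03,-0.2,0,0,0,0],[0.5,0.08,0.48,0.25,-0.049,0.008,0],[0.5,0.19,1.13,0.45,-0.099,0.017,0],[0.5,0.3,1.8,0.63,-0.148,0.025,0],[0.5,0.42,2.49,0.8,-0.197,0.033,0],[0.5,0.53,3.16,0.95,-0.246,0.041,0],[0.5,0.65,3.88,1.1,-0.296,0.05,0],[0.5,0.65,3.88,2.0,-0.296,0.05,0],[0.5,0.65,3.88,4.0,-0.296,0.05,0],[0.5,0.65,3.88,5.5,-0.296,0.05,0]],
  ],
)

```text
clock: 7.85
tcp_pos: [0.5008, 0.1161, 0.1916]
ee_rot: [-3.142, 0.301, 1.403]
contact_force: [0.2, 0.1, -2.1]
finger_gap: 0.0169
grip_force: 78.7
```

```bash
python3 look.py p3.png 180 330 180 330 190 310 240 360
```

```text
7.85 [0.50077624 0.11605639 0.19163141] [-3.14159004  0.30085368  1.40252784] [ 0.2034139   0.1386079  -2.08630557] 0.01693904515901942 [-0.    0.48 -0.55  1.67  0.49  1.3  -0.88]
tray coords of tcp [ 0.04915377 -0.00080284]
scene [([281.0, 240.0], 0.6), ([286.0, 221.0], 0.53), ([275.0, 223.0], 0.51), ([292.0, 234.0], 0.48)]
side [([317.0, 234.0], 0.68), ([321.0, 225.0], 0.59), ([308.0, 221.0], 0.45)]
```

View pics/p3.png

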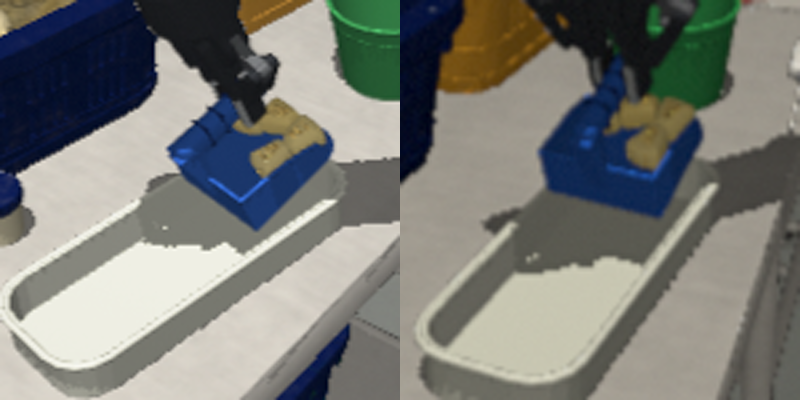

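All four chunks are in the raised scoop and the tray is empty. The measured load of 2.1 N matches the scoop plus four chunks. Next is the carry to the pot.

>>> apply_moves(
  plan=[
    [[0.5,0,0,1,0,0,0],[0.5,0.2,-0.5,2.5,0,0,0],[0.5,0.6,-2,4,0,0,0],[0.5,1.2,-4.5,5.2,0,0,0],[0.5,1.9,-7,6.2,0,0,0],[0.5,2.6,-9.5,7,0,0,0],[0.5,3.2,-12,7.6,0,0,0],[0.5,3.7,-13.8,7.9,0,0,0],[0.5,4.0,-14.9,7.9,0,0,0],[0.5,4.0,-14.9,7.9,0,0,0]],
  ],
)

```text
clock: 9.3
tcp_pos: [0.5406, -0.0321, 0.2691]
ee_rot: [-3.14, 0.3, 1.404]
contact_force: [-0.4, 0.7, -1.5]
finger_gap: 0.0163
grip_force: 78.7
```

Run:
```python
from h import *
s=read_state();print(s["clock"],s["tcp_pos"],s["ee_rot"],s["contact_force"],s["joint_pos"].round(2))
save("scene","s4.png");save("side","d4.png")
for q in("scoop_lip","green_pot","chunk_0"):
    print(q,[[(np.round(i["position"],1).tolist(),round(i["p"],2)) for i in pinpoint(c,q)] for c in("scene","side")])
xs=np.array([-.1655,-.9862,0]);f=-.0893;print("lip pred",s["tcp_pos"]-f*xs-[0,0,.1106])
```

```text
9.3 [ 0.54062259 -0.03206127  0.26908549] [-3.14045518  0.30033062  1.40370826] [-0.40032119  0.69437321 -1.53153365] [ 0.24  0.4  -0.5   1.55  0.47  1.38 -0.53]
scoop_lip [[([319.8, 156.7], 0.88), ([247.4, 281.1], 0.74)], [([317.0, 175.5], 0.8)]]
green_pot [[([325.3, 203.9], 0.64), ([294.1, 152.1], 0.52)], [([321.5, 217.4], 0.94)]]
chunk_0 [[([301.8, 178.2], 0.6), ([290.7, 162.0], 0.56), ([313.6, 172.4], 0.55), ([302.3, 162.1], 0.45)], [([306.5, 178.1], 0.67), ([315.5, 183.0], 0.62), ([318.7, 176.6], 0.58)]]
lip pred [ 0.52584344 -0.12012893  0.15848549]
```

>>> apply_moves(
  plan=[
    [[0.5,-0.3,-1.85,0,0.148,-0.025,0],[0.5,-0.6,-3.7,-0.2,0.296,-0.05,0],[0.5,-0.95,-5.75,-0.7,0.444,-0.075,0],[0.5,-1.3,-7.8,-1.25,0.592,-0.1,0],[0.5,-1.65,-9.85,-1.9,0.74,-0.125,0],[0.5,-2.0,-11.9,-2.55,0.887,-0.149,0],[0.5,-2.3,-13.9,-3.3,1.035,-0.174,0],[0.5,-2.6,-15.8,-4.1,1.183,-0.199,0],[0.5,-2.85,-17.3,-5.1,1.311,-0.221,0],[0.5,-3.1,-18.6,-6.2,1.43,-0.241,0]],
  ],
)

```text
clock: 10.95
tcp_pos: [0.5095, -0.2197, 0.2062]
ee_rot: [3.138, -1.15, 1.405]
contact_force: [0.5, 0.5, -1.5]
finger_gap: 0.0166
grip_force: 78.9
```

```bash
python3 look.py p5.png 100 240 250 390 120 250 250 380
```

```text
10.95 [ 0.50949171 -0.21971699  0.20619083] [ 3.13827814 -1.14996811  1.4052237 ] [ 0.54553255  0.45442835 -1.48172053] 0.01659032165525872 [ 1.17  0.91 -0.67  1.41 -0.5   1.52  0.57]
tray coords of tcp [0.37885829 0.06334272]
scene []
side []
```

View pics/p5.png

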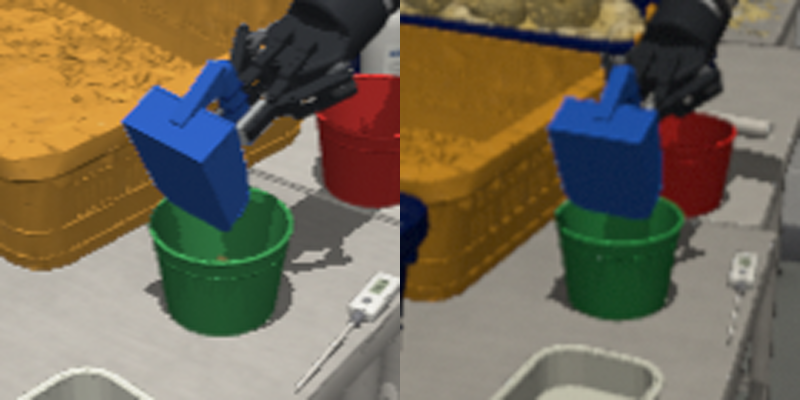

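The scoop is tipped over the green pot and no chunks show outside it. The load is down to about the scoop alone. I'll hold briefly, then unwind.

>>> apply_moves(
  plan=[
    [[0.5,0,0,0,0,0,0],[0.5,0,0,0,0,0,0],[0.5,0.25,1.3,1.1,-0.118,0.02,0],[0.5,0.5,2.8,2.1,-0.247,0.041,0],[0.5,0.8,4.7,2.9,-0.394,0.066,0],[0.5,1.1,6.7,3.65,-0.542,0.091,0],[0.5,1.45,8.75,4.3,-0.69,0.116,0],[0.5,1.8,10.8,5,-0.838,0.141,0],[0.5,2.15,12.85,5.8,-0.986,0.166,0],[0.5,2.5,14.9,7,-1.134,0.191,0]],
  ],
)

```text
clock: 12.4
tcp_pos: [0.5339, -0.0659, 0.2792]
ee_rot: [3.14, 0.005, 1.407]
contact_force: [0.1, 0.3, -2.1]
finger_gap: 0.0168
grip_force: 78.7
```

Run:
```python
from h import *
s=read_state();print(s["clock"],s["tcp_pos"],s["ee_rot"],s["contact_force"],s["joint_pos"].round(2))
for n in("scene","side"):
    f=save(n,"e"+n+".png");print(n,[(np.round(i["position"]).tolist(),round(i["p"],2)) for i in pinpoint(n,"chunk_0")])
    h=cv2.cvtColor(f,cv2.COLOR_RGB2HSV);print(n,"green px box",cv2.boundingRect(cv2.inRange(h,(60,100,30),(85,255,255))[150:300,290:400]))
```

```text
12.4 [ 0.53387245 -0.06590645  0.27921381] [3.13980975 0.00470525 1.4067468 ] [ 0.14847586  0.33352077 -2.08918019] [ 0.49  0.35 -0.52  1.57  0.18  1.27 -0.23]
scene [([299.0, 146.0], 0.57)]
scene green px box (15, 14, 47, 54)
side [([341.0, 185.0], 0.67)]
side green px box (12, 33, 40, 41)
```

>>> apply_moves(
  plan=[
    [[0.5,-0.2,4,0,0,0,0],[0.5,-0.5,9,-1,0,0,0],[0.5,-0.9,14,-3,0,0,0],[0.5,-1.3,19,-5,0,0,0],[0.5,-1.5,24,-6,0,0,0],[0.5,-1.7,26.5,-7,0,0,0],[0.5,-1.7,27.2,-7,0,0,0],[0.5,-1.7,27.2,-7,0,0,0]],
  ],
)

```text
clock: 13.6
tcp_pos: [0.5183, 0.2018, 0.2074]
ee_rot: [3.142, 0.001, 1.403]
contact_force: [0.7, 0.1, -1.6]
finger_gap: 0.0169
grip_force: 78.7
```

Run:
```python
from h import *
s=read_state();print(s["clock"],s["tcp_pos"],s["ee_rot"],s["contact_force"])
T=[]
for n,(a,b,c,d),(e,f,g,k) in(("scene",(150,230,290,370),(180,330,160,310)),("side",(170,240,290,360),(190,310,220,340))):
    im=save(n,"f"+n+".png");print(n,[(np.round(i["position"]).tolist(),round(i["p"],2)) for i in pinpoint(n,"chunk_0")])
    T.append(np.hstack([cv2.resize(x[:,:,::-1],(300,300),interpolation=cv2.INTER_CUBIC) for x in(im[a:b,c:d],im[e:f,g:k])]))
cv2.imwrite("pics/p6.png",np.vstack(T))
```

```text
13.6 [0.51830682 0.20182975 0.20744955] [3.14157800e+00 9.51623752e-04 1.40260662e+00] [ 0.71750847  0.11418878 -1.64270352]
scene [([249.0, 282.0], 0.19)]
side []
```

View pics/p6.png

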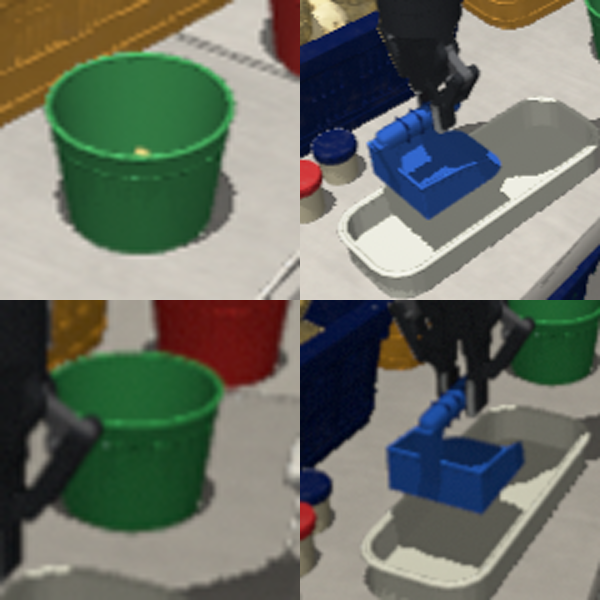

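The pot stands upright with fruit inside, and both the scoop and the tray are empty. I'll lower the scoop.

>>> apply_moves(
  plan=[
    [[0.5,-0.15,0.5,-2,0,0,0.002],[0.5,-0.15,0.5,-4,0,0,0.002],[0.5,-0.15,0.5,-5.5,0,0,0.002],[0.5,-0.15,0.5,-6.4,0,0,0.002],[0.5,-0.15,0.5,-6.8,0,0,0.002],[0.5,-0.15,0.5,-7.0,0,0,0.002],[0.5,-0.15,0.5,-7.1,0,0,0.002],[0.5,-0.15,0.5,-7.1,0,0,0.002]],
  ],
)

```text
clock: 14.8
tcp_pos: [0.5164, 0.2088, 0.1367]
ee_rot: [3.141, -0.0, 1.407]
contact_force: [-0.7, -0.2, -1.3]
finger_gap: 0.0169
grip_force: 78.8
```

>>> apply_moves(
  plan=[
    [[0.5,0,0,-0.05,0,0,0],[0.5,0,0,-0.1,0,0,0],[0.5,0,0,-0.15,0,0,0],[0.5,0,0,-0.15,0,0,0]],
  ],
)

```text
clock: 15.3
tcp_pos: [0.5164, 0.2088, 0.1366]
ee_rot: [3.141, 0.0, 1.407]
contact_force: [-2.2, -1.3, 8.6]
finger_gap: 0.0168
grip_force: 80.2
```

Contact: 8.6 N. I'll ease up slightly, release and retreat.

>>> apply_moves(
  plan=[
    [[0.5,0,0,0.1,0,0,0],[3,0,0,0.1,0,0,0],[6,0,0,0.1,0,0,0],[6,0,0,0.1,0,0,0],[6,0,0,0.1,0,0,0],[6,0,0,3,0,0,0],[6,0,0,7,0,0,0],[6,0,0,12,0,0,0],[6,0,0,17,0,0,0],[6,0,0,17,0,0,0]],
  ],
  newtons=20,
)

```text
clock: 16.55
tcp_pos: [0.518, 0.2103, 0.3098]
ee_rot: [3.133, -0.006, 1.407]
contact_force: [0.1, 0.7, -0.6]
finger_gap: 0.0603
grip_force: 0.0
```

Run:
```python
from h import *
s=read_state();print(s["clock"],s["tcp_pos"],s["contact_force"])
P={}
for n in("scene","side"):
    save(n,"h"+n+".png")
    for q in("scoop_grip","scoop_lip","green_pot"):
        r=pinpoint(n,q);P[n,q]=r[0]["position"] if r else None;print(n,q,r[:1])
for q in("scoop_grip","scoop_lip"):
    if P["scene",q] and P["side",q]:print(q,tri(P["scene",q],P["side",q]))
save("wrist","hw.png");print([ (i["position"],wz(i["position"],s,.003)) for i in pinpoint("wrist","scoop_lip")],[ (i["position"],wz(i["position"],s,.081)) for i in pinpoint("wrist","scoop_grip")],pinpoint("wrist","chunk_0"))
```

```text
16.55 [0.51800731 0.21031469 0.30978336] [ 0.09765931  0.67279388 -0.6294492 ]
scene scoop_grip [{'position': [228.8, 265.1], 'p': 0.79}]
scene scoop_lip [{'position': [250.8, 274.2], 'p': 0.58}]
scene green_pot [{'position': [326.7, 201.9], 'p': 0.77}]
side scoop_grip [{'position': [285.0, 260.0], 'p': 0.59}]
side scoop_lip [{'position': [291.9, 275.5], 'p': 0.66}]
side green_pot [{'position': [322.7, 218.5], 'p': 0.74}]
scoop_grip [0.51963007 0.21043804 0.07306169]
scoop_lip [ 0.52643533  0.14616126 -0.01311259]
[([324.7, 197.3], array([0.5176283, 0.1694089, 0.003    ]))] [([324.2, 170.8], array([0.523761  , 0.21886557, 0.081     ]))] [{'position': [320.7, 155.9], 'p': 0.63}]
```

Run:
```python
from h import *
def ym(f):
    h=cv2.cvtColor(cv2.imread(f),cv2.COLOR_BGR2HSV);return cv2.inRange(h,(15,90,40),(35,255,255)),cv2.inRange(h,(100,120,40),(125,255,255)),h
for f,(a,b,c,d) in(("pics/w.png",(40,280,265,385)),("pics/hw.png",(20,300,250,400)),("pics/hscene.png",(220,330,180,315)),("pics/hside.png",(230,320,240,340)),("pics/hscene.png",(160,220,300,355))):
    y,bl,h=ym(f);k,l,s,ce=cv2.connectedComponentsWithStats(y[a:b,c:d]);print(f,[(tuple((e+[c,a]).round()),int(t[4])) for t,e in zip(s[1:],ce[1:]) if t[4]>1])
    m=bl[a:b,c:d];k,l,s,_=cv2.connectedComponentsWithStats(m)
    if k>1:i=1+s[1:,4].argmax();print("  blue",s[i]+[c,a,0,0,0])
h=ym("pics/hw.png")[2];print(h[146:168:3,308:336:3].tolist())
```

```text
pics/w.png [((np.float64(306.0), np.float64(201.0)), 414), ((np.float64(339.0), np.float64(201.0)), 413), ((np.float64(336.0), np.float64(230.0)), 405), ((np.float64(305.0), np.float64(232.0)), 392)]
  blue [ 279   59   84  103 6999]
pics/hw.png []
  blue [ 279  107   88  101 6989]
pics/hscene.png []
  blue [ 198  254   60   56 1748]
pics/hside.png []
  blue [ 256  248   52   53 1330]
pics/hscene.png [((np.float64(311.0), np.float64(164.0)), 227), ((np.float64(327.0), np.float64(190.0)), 3)]
[[[108, 206, 220], [108, 208, 221], [107, 215, 152], [108, 215, 202], [108, 208, 219], [108, 208, 216], [108, 209, 203], [108, 203, 182], [107, 198, 107], [108, 208, 119]], [[107, 210, 220], [107, 206, 220], [108, 208, 151], [108, 208, 205], [108, 203, 219], [108, 207, 216], [108, 210, 204], [108, 214, 180], [109, 185, 109], [109, 192, 122]], [[108, 207, 221], [108, 204, 221], [109, 202, 149], [107, 226, 200], [108, 201, 219], [109, 198, 218], [108, 204, 205], [108, 212, 179], [107, 206, 109], [108, 202, 121]], [[108, 204, 220], [108, 207, 221], [109, 200, 115], [108, 209, 176], [109, 201, 212], [108, 203, 217], [108, 205, 184], [109, 205, 153], [108, 211, 92], [109, 194, 121]], [[108, 204, 222], [108, 199, 222], [109, 213, 102], [111, 189, 124], [109, 205, 148], [108, 212, 155], [108, 232, 112], [110, 194, 100], [110, 194, 88], [108, 195, 119]], [[108, 204, 219], [108, 206, 219], [109, 197, 144], [108, 209, 201], [108, 206, 217], [108, 208, 216], [107, 220, 202], [107, 218, 179], [109, 185, 109], [108, 195, 123]], [[108, 204, 220], [107, 213, 218], [108, 208, 141], [107, 218, 195], [108, 208, 216], [108, 204, 216], [108, 214, 203], [108, 211, 178], [109, 184, 108], [109, 200, 120]], [[108, 204, 219], [108, 204, 220], [108, 209, 140], [109, 207, 196], [108, 214, 216], [108, 206, 217], [108, 212, 203], [108, 209, 179], [108, 206, 104], [108, 191, 120]]]
```

The "chunk" detection was false, since every pixel there is blue. I'll check the pot's contents from above with the wrist camera.

>>> apply_moves(
  plan=[
    [[6,0,-6,2,0,0,0],[6,0,-12,3,0,0,0],[6,0,-18,3,0,0,0],[6,0,-24,3,0,0,0],[6,0,-29,3,0,0,0],[6,0,-30,3,0,0,0],[6,0,-30,3,0,0,0]],
  ],
)

```text
clock: 18.02
tcp_pos: [0.5162, -0.0917, 0.3347]
ee_rot: [-3.141, -0.001, 1.405]
contact_force: [-0.6, 1.3, -0.3]
finger_gap: 0.0602
grip_force: 0.0
```

Run:
```python
from h import *
s=read_state();print(s["clock"],s["tcp_pos"])
f=save("wrist","pot.png")
h=cv2.cvtColor(f,cv2.COLOR_RGB2HSV)
g=cv2.inRange(h,(60,100,20),(85,255,255));x,y,w,hh=cv2.boundingRect(g[60:300,220:430]);print("green",x+220,y+60,w,hh)
m=cv2.inRange(h,(15,90,30),(35,255,255));k,l,st,ce=cv2.connectedComponentsWithStats(m)
print([(c.round().tolist(),t[:5].tolist(),wz(c,s,.017).round(3).tolist()) for c,t in zip(ce[1:],st[1:]) if t[4]>15 and 200<c[0]<450])
for i in pinpoint("wrist","chunk_0"):print(np.round(i["position"]),round(i["p"],2),wz(i["position"],s,.017))
```

```text
18.025 [ 0.51618615 -0.09165657  0.33471425]
green 248 166 146 129
[([357.0, 198.0], [345, 186, 22, 26, 415], [0.554, -0.144, 0.017]), ([311.0, 199.0], [301, 189, 21, 21, 339], [0.494, -0.136, 0.017]), ([332.0, 221.0], [310, 206, 45, 31, 810], [0.517, -0.171, 0.017])]
[342. 216.] 0.93 [ 0.53142992 -0.1662714   0.017     ]
[311. 200.] 0.92 [ 0.49378371 -0.13696724  0.017     ]
[318. 230.] 0.76 [ 0.49574946 -0.18056604  0.017     ]
[356. 201.] 0.73 [ 0.5518605 -0.1487797  0.017    ]
```

```bash
python3 -c "
from station import *
print(finish_job())"
```

```text
the job is handed in; nothing more can be done
None
```

All four pineapple chunks are in the upright green pot (confirmed from above with the wrist camera), the fingers held only the scoop's handle, the empty scoop is back in the tray, flat and right way up as far as the cameras show, and the job was handed in at about 18 s.

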